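# Put the smallest collet away in its caddy

## Task

The smallest collet stands on the bench and belongs at the open corner of the collet caddy, so that the four run from smallest to largest clockwise, seen from above, starting there. The caddy's strips hold the carriers in, so make room by sliding the ones that are in the way along the caddy floor into the empty space, one at a time without lifting them, and press each fully home against the wall at the end of its slide, firmly enough to feel it touch but never hard (about 10 N, at most 25). Then lower the smallest in at the open corner, upright and fully down without dropping it, let go, and leave the screw dish, square, spanner, nut and brass bar where they lie.

Things in the scene. Friction and masses are not known exactly. Their poses are not given: they have to be found in the camera images.
- caddy: Base board of the collet caddy, a shallow square tray on a rubber mat; it never shifts. Origin: centre of its underside, on the bench; z up, x and y along its sides; turned any way round. Its top is the caddy floor, 10 mm above the bench. The frame on it has slotted screw holes and may sit up to 3 mm off-centre in x and in y; that offset is not measured: feel for the walls.
- open_place (a point): Nominal middle of the open corner's place, on the floor at caddy (x, y) = (-28, -28) mm. The frame (rim): rigid walls 12 mm thick, 112.5 mm apart inside, tops 26 mm above the bench; inside are two by two places with 3.5 mm play each way. Clockwise from here, seen from above: (-28, +28), (+28, +28), (+28, -28). Holds the second smallest collet at the start.
- empty_place (a point): Nominal middle of the place that is empty at the start, on the floor at caddy (+28, +28) mm. Aluminium strips 2.5 mm thick on the walls (tops 28.5 mm above the bench) reach 4 mm inwards over the carriers, 2 mm above them, so they cannot lift out. On the -x and -y walls the strips begin 6 mm past the middle, leaving only the (-x, -y) corner open.
- small_chuck (a point): Beech carrier 54.5 x 54.5 x 14 mm, bottom edges chamfered 2.5 mm, upright corners 4 mm, with a chrome collet chuck fixed upright on its middle: a plain cylinder, 20 mm diameter, 14 to 52 mm above the underside; 56 mm high over all. Point: on the axis, 42 mm above the underside, the place to grip (lower, fingertips meet the rim); z up, x and y along the sides. About 160 g. The smallest; alone on the bench.
- second_chuck (a point): Beech carrier 54.5 x 54.5 x 14 mm, bottom edges chamfered 2.5 mm, upright corners 4 mm, with a chrome collet chuck fixed upright on its middle: a plain cylinder, 26 mm diameter, 14 to 52 mm above the underside; 56 mm high over all. Point: on the axis, 42 mm above the underside, the place to grip (lower, fingertips meet the rim); z up, x and y along the sides. About 220 g. Starts in the open corner.
- third_chuck (a point): Beech carrier 54.5 x 54.5 x 14 mm, bottom edges chamfered 2.5 mm, upright corners 4 mm, with a chrome collet chuck fixed upright on its middle: a plain cylinder, 32 mm diameter, 14 to 52 mm above the underside; 56 mm high over all. Point: on the axis, 42 mm above the underside, the place to grip (lower, fingertips meet the rim); z up, x and y along the sides. About 300 g. Starts at caddy (-28, +28).
- largest_chuck (a point): Beech carrier 54.5 x 54.5 x 14 mm, bottom edges chamfered 2.5 mm, upright corners 4 mm, with a chrome collet chuck fixed upright on its middle: a plain cylinder, 38 mm diameter, 14 to 52 mm above the underside; 56 mm high over all. Point: on the axis, 42 mm above the underside, the place to grip (lower, fingertips meet the rim); z up, x and y along the sides. About 380 g. At caddy (+28, -28), to stay.
- dish_mid (a point): White ceramic dish of screws, 90 mm across, 30 mm high; point on its axis 15 mm up. Bystander; stands on the other side of the caddy from the smallest carrier.
- square_mid (a point): Steel try square lying flat: stock 115 x 20 x 16 mm along its x, blade 24 mm wide reaching 160 mm to its +y near its +x end; point in the middle of the stock, 8 mm up. Bystander.
- spanner_grip (a point): Steel open-ended spanner, 170 mm long, lying along its x; point on its handle. Bystander.
- spare_nut_mid (a point): Loose chrome collet nut, a ring 34 mm across, 18 mm high, point at its centre. Bystander.
- setup_bar_mid (a point): Brass set-up bar 100 x 12.7 x 12.7 mm along its x, point at its centre. Bystander.
Not all that is in view belongs to the job. What is shaped like the part that bears small_chuck but turquoise is not meant.

How it is judged:
On the way, in this order (a step that is already met when the one before it is completed fails the run):
1. with the second still in the open corner, the third is slid into the empty place and pressed home on the wall at the end of its slide (over 2 N, within 1 mm) (x of third_chuck in the frame of rim above 0.028 m and y of third_chuck in the frame of rim above 0.0245 m and contact force between third and rim above 2 N and y of second_chuck in the frame of rim below -0.024 m), for 0.1 s.
2. the second is slid into the place the third left and pressed home on the wall at the end of its slide (over 2 N, within 1 mm) (y of second_chuck in the frame of rim above 0.028 m and x of second_chuck in the frame of rim below -0.0245 m and contact force between second and rim above 2 N and x of third_chuck in the frame of rim above 0.0265 m and y of third_chuck in the frame of rim above 0.0245 m), for 0.1 s.
At the end, for the whole second after the job is handed in: All four carriers lie fully down on the caddy floor (within 1.5 mm), upright within 0.05 rad, at rest and let go: the smallest in the open corner, the second and third in the next two places clockwise and still within 2.5 mm of home against the walls they were pressed to, the largest in its place (x of third_chuck in the frame of rim above 0.0265 m and y of third_chuck in the frame of rim above 0.0245 m and y of second_chuck in the frame of rim above 0.0265 m and x of each of second_chuck, small_chuck in the frame of rim below -0.0245 m and x of largest_chuck in the frame of rim above 0.0245 m and y of each of largest_chuck, small_chuck in the frame of rim below -0.0245 m and x of small_chuck in the frame of rim above -0.031 m and y of small_chuck in the frame of rim above -0.031 m and z of each of small_chuck, second_chuck, third_chuck, largest_chuck in the frame of rim below 0.0535 m and angle between each of small_chuck, second_chuck, third_chuck, largest_chuck's own z axis and vertical below 0.05 rad and linear speed of each of small, second, third, largest below 0.01 m/s and contact force between the fingers and small below 0.1 N and contact force between the fingers and second below 0.1 N and contact force between the fingers and third below 0.1 N and contact force between the fingers and largest below 0.1 N); the robot touches nothing.
It fails at once if a carrier is forced against the caddy's frame with more than 25 N (contact force between any of small, second, third, largest and rim above 25 N).
It fails at once if a carrier in the caddy is lifted (more than 8 mm off the floor) instead of slid (z of any of second_chuck, third_chuck, largest_chuck in the frame of rim above 0.06 m).
It fails at once if the smallest carrier is dropped (falling freely faster than 0.35 m/s) (linear speed of small above 0.35 m/s and contact force between the fingers and small below 0.05 N).
It fails at once if the dish, square, spanner, nut or bar is disturbed (moved more than 25 mm) (distance of any of dish_mid, square_mid, spanner_grip, spare_nut_mid, setup_bar_mid from where it was at the start of the episode above 0.025 m).
It also fails if it takes over 64 s, if anything falls off the work surface, if the arm or the gripper's body presses on something with over 40 N, if the wrist force passes 120 N, or if a joint passes its speed limit or range.

## Robot

A 6-joint arm with a two-finger parallel gripper is mounted at the origin on the work surface. World frame = base frame: x ahead of the robot, y to its left, z up, the work surface at z = 0. Lengths are in m, angles in rad, forces in N, time in s.
With the tool pointing down it reaches from about 0.3 to 0.775 m from the base axis. Payload 14.6 kg.
Tool frame: the origin (TCP) lies at the centre of the arm's flange, where the gripper is bolted on; the fingertips stand 199 mm ahead of it and the grasp point (between the pads) lies ctrl.tcp_to_grasp ahead of it (ctrl.tcp_to_grasp is the distance from the TCP to the grasp point, in m); z points along the fingers, y is the line along which they close (so a half turn about z gives the same grasp; the last joint's range is limited). The gripper opens to 94 mm and grips with 3 to 60 N. Pads are 16 mm wide; open, the fingers measure 119 mm over their backs; the gripper's body (75 mm by 177 mm) begins 78 mm behind the grasp point.
Start: joints at [1.162, 0.3, 1.521, -0, 1.321, -0.067], TCP at [0.184, 0.518, 0.405] pointing down, gripper open.
Joint ranges: [-3.03, 3.03], [-0.79, 2.21], [0.23, 2.52], [-1.04, 4.18], [0, 3.07], [-2.55, 2.55]. Speed limits (rad/s): [2.22, 2.22, 2.57, 3.14, 3.14, 3.14].

## Interface

Orientations are given as [roll, pitch, yaw] about the fixed x, y, z axes, in that order (R = Rz(yaw) Ry(pitch) Rx(roll)).
In Python, from station import ctrl gives the robot as it stands. The module is installed in compiled form; this text tells all that it offers.
- The arm moves only by the shell command python3 -m jog 'ROWS' [OPENING] [FORCE]. ROWS is JSON, a list of rows, each a list of 6 numbers: the shift along the tool's x, y, z in cm, then the turn, a rotation vector about the tool's x, y, z in rad. In form: [[tx, ty, tz, ax, ay, az], ...]. A call has 1 to 8 rows; each row is the pose to reach, as a shift and turn from the pose commanded when the call began, along the tool's axes at that moment; what a row does not reach only later rows make up. A row lasts 1/10 s, in which the tool goes at most 50 mm and 8.59 degrees, less where a joint would pass 70% of its speed; a pose out of reach is approached as far as the arm can. A call with a gripper value outside its range is refused whole. OPENING is the opening in per cent of the stroke, from 0 (shut) to 100 (fully open), set as the call begins (- or left out, the last holds). The fingers move at their own pace and stop on an object; FORCE is the grip in N (left out, the last holds). Time passes only in rows, so rows that repeat a pose let the fingers close. It gives the time, the measured TCP pose, the force, the opening and the grip force at its end, in the units of the state.
- ctrl.get_obs(): the state, without advancing time (a new reading comes with each control period).
- ctrl.camera(name): name is "scene" or "top" or "wrist"; returns a dict with "img" (420x560x3 uint8, blue, green, red), "intrinsics" (3x3 intrinsics, pixels), "R" (3x3) and "t" (3): a world point X has camera coordinates R X + t. Camera axes: x right, y down, z forward; pixel columns grow to the right and rows downward; lengths in m; the calibration is good to about 2 mm. A picture is of the moment at which its call begins. There is no depth.
- ctrl.hand_in(): hands the job in; it is judged then, once.
The state is a dict: "time_s": time; "qpos": joint angles; "joint_vel": joint speeds; "tau": joint torques, N m; "ee_pos": TCP position; "eef_rot": TCP orientation; "force": force on the tool from outside, world axes, zero at the start; "moment": the same for the moment, N m; "grip_width": finger opening in m; "grip_force": force on a finger pad.
Only numpy, scipy, OpenCV 4.12 (cv2) and the standard library are available. Lean on these libraries where they do the work, as an engineer would, in place of code of your own. Each camera call takes 0.05 s, during which the arm holds its last target. There are 200 camera calls.

## Working session

There is one attempt and no reset: what is moved stays moved. The work goes in short steps, Python scripts to look and compute and a shell command to move; the robot and the scene stay as the last step left them, time stands still between calls to the robot, and variables do not carry over. Pictures are saved under pics/ and viewed, at most 10 in all, crops included, and the job is handed in when it is done.

```bash
mkdir -p pics; python3 - <<'E'
from station import ctrl
import cv2
print(ctrl.tcp_to_grasp, ctrl.get_obs())
for n in("top","scene"):
    c=ctrl.camera(n); cv2.imwrite(f"pics/{n}0.png",c["img"]); print(n,c["intrinsics"],c["R"],c["t"])
E
```

```text
0.1804 {'time_s': 0.0, 'qpos': array([ 1.16242014e+00,  3.00491742e-01,  1.52160469e+00, -2.08582811e-05,
        1.32068256e+00, -6.65752363e-02]), 'joint_vel': array([ 7.49353869e-05,  2.09546269e-04,  7.21457023e-04, -4.43867854e-04,
       -1.04320541e-03, -8.38041628e-04]), 'tau': array([ 1.28542717e-03, -5.31827652e+01, -3.52727902e+01,  7.09439255e-02,
        2.45453574e-02, -1.52356915e-04]), 'ee_pos': array([0.18432957, 0.51815661, 0.40406488]), 'eef_rot': array([-3.14040760e+00, -5.87642882e-05,  2.79979684e+00]), 'force': array([-0.35410996, -0.32505999, -0.61015235]), 'moment': array([-0.01065134, -0.01072322,  0.03482254]), 'grip_force': 0.0, 'grip_width': 0.0938319753190058}
top [[387.13896861   0.         276.90561425]
 [  0.         387.13896861 209.52344434]
 [  0.           0.           1.        ]] [[ 0.00673722 -0.99990693 -0.01186348]
 [-0.99284364 -0.00527413 -0.11930503]
 [ 0.11923136  0.01258236 -0.99278677]] [0.05704434 0.54523408 0.84576641]
scene [[515.66531841   0.         281.80851761]
 [  0.         515.66531841 208.24285607]
 [  0.           0.           1.        ]] [[ 0.85686909  0.51551453  0.00448803]
 [ 0.29871659 -0.48938274 -0.81931248]
 [-0.42017112  0.70338418 -0.57332968]] [-0.46916333 -0.08581836  1.29170896]
```

View pics/top0.png

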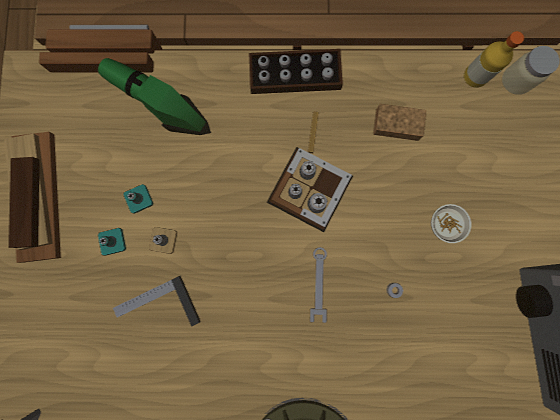

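View pics/scene0.png

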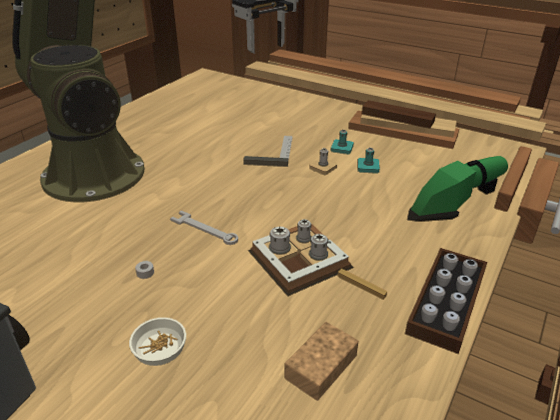

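The caddy is at top-view px (310,188): second at the left (295,188), third at the top (308,168), empty place at the right (327,180), largest at the bottom (318,203). The small carrier is at (163,240), beside two turquoise decoys. The brass bar is at (314,130), just beyond the caddy.

```bash
cat > h.py <<'E'
import numpy as np, cv2
from station import ctrl
def ray(c,u,v,z):
    d=c["R"].T@np.linalg.solve(c["intrinsics"],[u,v,1]); o=-c["R"].T@c["t"]
    return o+d*(z-o[2])/d[2]
def proj(c,X):
    p=c["intrinsics"]@(c["R"]@np.asarray(X)+c["t"]); return p[:2]/p[2]
def rel(p,z,dyaw=0.):
    """shift in tool axes (cm) to bring grasp point to world p(x,y), height z (tool down)"""
    from scipy.spatial.transform import Rotation as Ro
    o=ctrl.get_obs(); R=Ro.from_euler('xyz',o["eef_rot"]).as_matrix()
    d=np.array([p[0],p[1],z+ctrl.tcp_to_grasp])-o["ee_pos"]
    return (R.T@d*100).round(2)
E
python3 - <<'E'
from h import *
im=cv2.imread("pics/top0.png")
a=cv2.resize(im[135:240,255:365],None,fx=4,fy=4,interpolation=cv2.INTER_CUBIC)
b=cv2.resize(im[215:265,140:190],None,fx=6,fy=6,interpolation=cv2.INTER_CUBIC)
o=np.zeros((420,750,3),np.uint8);o[:,:440]=a;o[:300,445:745]=b
cv2.imwrite("pics/crop0.png",o)
E
```

```text
(no output)
```

View pics/crop0.png

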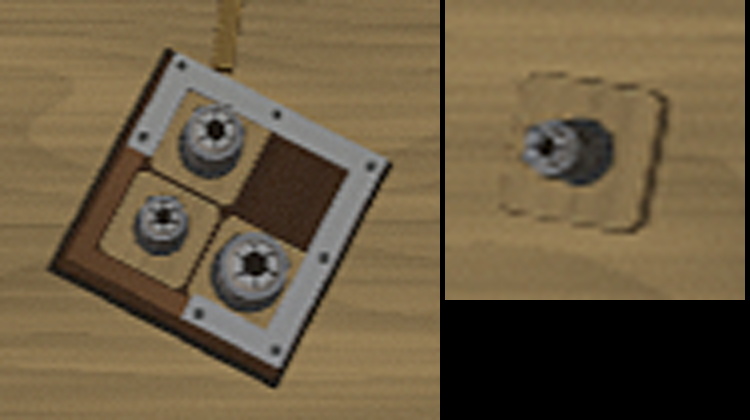

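The crop shows the open (strip-less) corner at left, second there, third at the top, and the empty place at the right, as expected. Collet mouths are at crop (161,216), (215,130) and (256,263); the small one is at (543,147).

```bash
python3 - <<'E'
from h import *
c=ctrl.camera("top")
P=lambda x,y,z: ray(c,255+x/4,135+y/4,z)[:2]
S=lambda x,y,z: ray(c,140+(x-445)/6,215+y/6,z)[:2]
t,s,l=P(215,130,.065),P(161,216,.065),P(256,263,.065)
print("third",t,"second",s,"largest",l, "small",S(543,147,.056))
k=np.array([P(*q,.026) for q in((50,268),(168,50),(392,163),(277,385))]); print(k,k.mean(0))
a=lambda d:np.degrees(np.arctan2(d[1],d[0]))
print("yaw y-axis-90:",a(t-s)-90,a(k[1]-k[0])-90,a(k[2]-k[3])-90,"x:",a(l-s),a(k[2]-k[1]),a(k[3]-k[0]))
m=[S(*q,.014) for q in((525,72),(668,95),(635,232),(500,210))]; print(np.mean(m,0),a(m[0]-m[3]),a(m[1]-m[2]),a(m[0]-m[1]),a(m[3]-m[2]))
o=ctrl.get_obs();print(o["eef_rot"],rel((t+[0,0]),.15))
w=ctrl.camera("wrist");print(w["R"],w["t"],-w["R"].T@w["t"])
E
```

```text
third [ 0.63508457 -0.00992835] second [0.58671058 0.01988282] largest [ 0.56087339 -0.03212366] small [0.47435648 0.32458689]
[[ 0.5629871   0.08211337]
 [ 0.69160994  0.01454754]
 [ 0.62511813 -0.11459648]
 [ 0.49662985 -0.0473658 ]] [ 0.59408626 -0.01632534]
yaw y-axis-90: -121.64404315423238 -117.71303437193073 -117.6205298195573 x: -116.41850465467212 -117.24237842253035 -117.1348509149796
[0.47422665 0.3230809 ] -7.770545644012735 -11.511676331298684 81.27307671633416 81.26139125470911
[-3.14069090e+00 -5.11949927e-05  2.79983590e+00] [-60.17 -34.64   7.41]
[[ 0.33435544  0.94244621 -0.00126071]
 [ 0.90234187 -0.31974081  0.28904147]
 [ 0.27200294 -0.09778018 -0.95731575]] [-0.54985435 -0.03118501  0.3912819 ] [0.10555651 0.54649664 0.38290088]
```

```bash
python3 -m jog '[[-3,-1.7,0,0,0,0],[-7.5,-4.3,0,0,0,0],[-12,-6.9,0,0,0,0],[-16.5,-9.5,0,0,0,0],[-21,-12,0,0,0,0],[-25.5,-14.6,0,0,0,0],[-30,-17.2,0,0,0,0],[-30,-17.2,0,0,0,0]]' 75 15
python3 -m jog '[[-4.5,-2.6,0,0,0,0.03],[-9,-5.2,0,0,0,0.06],[-13.5,-7.8,1,0,0,0.1],[-18,-10.4,3,0,0,0.137],[-22.5,-13,5,0,0,0.137],[-27,-15.6,7.4,0,0,0.137],[-30.2,-17.4,7.4,0,0,0.137],[-30.2,-17.4,7.4,0,0,0.137]]'
python3 - <<'E'
from h import *
o=ctrl.get_obs();print(o["ee_pos"],o["eef_rot"],o["force"],o["time_s"])
w=ctrl.camera("wrist");cv2.imwrite("pics/w1.png",w["img"]);np.savez("w1.npz",**{k:w[k] for k in("intrinsics","R","t")})
E
```

```text
time_s: 1.0
ee_pos: [0.4115, 0.2525, 0.4046]
eef_rot: [-3.141, 0.0, 2.796]
force: [-0.3, 0.2, -1.5]
grip_width: 0.0702
grip_force: 0.0
time_s: 1.8
ee_pos: [0.6372, -0.0127, 0.3283]
eef_rot: [-3.14, -0.002, 2.66]
force: [-0.8, 0.9, 0.5]
grip_width: 0.0708
grip_force: 0.0
[ 0.63719875 -0.01266451  0.32834602] [-3.14032010e+00 -2.01974147e-03  2.65984718e+00] [-0.81409738  0.90440336  0.46499158] 1.8
```

View pics/w1.png

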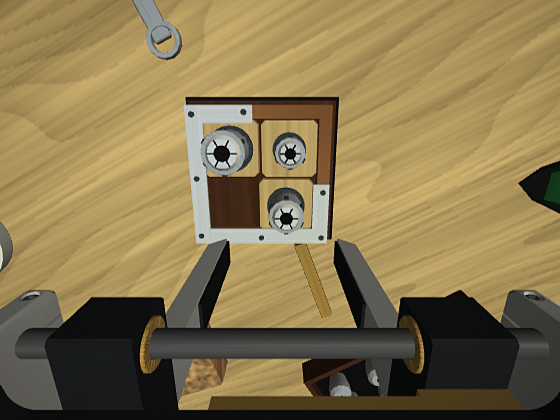

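Wrist view: third's mouth at (287,218), second's at (290,154), largest's at (222,154). The caddy appears square to the tool, with strip outer corners at (195,243) and (328,243).

```bash
python3 - <<'E'
from h import *
c=dict(np.load("w1.npz"))
t,s,l=[ray(c,*q,.065)[:2] for q in((287,218),(290,154),(222,154))]
k=np.array([ray(c,*q,.0285)[:2] for q in((195,243),(328,243),(185,105))])
a=lambda d:np.degrees(np.arctan2(d[1],d[0]))
print(t,s,l,k,a(t-s),a(s-l),a(k[0]-k[1]),a(k[0]-k[2]),np.linalg.norm(t-s),np.linalg.norm(k[0]-k[1]))
print(rel(t,.062))
E
```

```text
[ 0.63752485 -0.00729752] [0.58913797 0.02039675] [ 0.56318239 -0.02938322] [[ 0.62890178 -0.10989721]
 [ 0.69282027  0.0128617 ]
 [ 0.50992782 -0.04496457]] -29.78469895991768 62.4621898456079 -117.50523072484181 -28.624468420245204 0.05575179177259578 0.13840275296359206
[0.15 0.45 8.64]
```

```bash
python3 -m jog '[[0.15,0.45,2,0,0,0],[0.15,0.45,5,0,0,0],[0.15,0.45,7.5,0,0,0],[0.15,0.45,9,0,0,0],[0.15,0.45,9.4,0,0,0],[0.15,0.45,9.4,0,0,0]]'
python3 -m jog '[[0,0,0,0,0,0],[0,0,0,0,0,0],[0,0,0,0,0,0],[0,0,0,0,0,0],[0,0,0,0,0,0],[0,0,0,0,0,0]]' 20 15
```

```text
time_s: 2.45
ee_pos: [0.6363, -0.0043, 0.2371]
eef_rot: [3.141, 0.0, 2.663]
force: [0.9, -0.4, 0.6]
grip_width: 0.0702
grip_force: 0.0
time_s: 3.05
ee_pos: [0.6363, -0.0052, 0.2369]
eef_rot: [-3.141, 0.0, 2.663]
force: [-1.7, -2.8, 3.7]
grip_width: 0.0316
grip_force: 15.0
```

```bash
python3 -m jog '[[0,-0.4,0,0,0,0],[0,-1,0,0,0,0],[0,-1.6,0,0,0,0],[0,-2.2,0,0,0,0],[0,-2.6,0,0,0,0],[0,-2.6,0,0,0,0]]'
python3 -m jog '[[0,-0.5,0,0,0,0],[0,-1,0,0,0,0],[0,-1.5,0,0,0,0],[0,-2,0,0,0,0],[0,-2.3,0,0,0,0],[0,-2.5,0,0,0,0],[0,-2.5,0,0,0,0]]'
```

```text
time_s: 3.65
ee_pos: [0.6241, -0.0287, 0.2369]
eef_rot: [-3.141, 0.0, 2.662]
force: [-1.5, -0.3, 5.7]
grip_width: 0.0319
grip_force: 15.0
time_s: 4.35
ee_pos: [0.6128, -0.0504, 0.2369]
eef_rot: [3.141, 0.0, 2.663]
force: [2.0, 3.6, 5.7]
grip_width: 0.0315
grip_force: 15.0
```

```bash
python3 -m jog '[[0,-0.15,0,0,0,0],[0,-0.3,0,0,0,0],[0,-0.3,0,0,0,0]]'
python3 -m jog '[[0,-0.1,0,0,0,0],[0,-0.1,0,0,0,0]]'
python3 -m jog '[[0,-0.1,0,0,0,0],[0,-0.1,0,0,0,0]]'
```

```text
time_s: 4.65
ee_pos: [0.6115, -0.0529, 0.2369]
eef_rot: [3.141, 0.001, 2.663]
force: [2.7, 4.5, 6.0]
grip_width: 0.0318
grip_force: 15.0
time_s: 4.85
ee_pos: [0.611, -0.0537, 0.2369]
eef_rot: [3.141, 0.0, 2.663]
force: [2.7, 4.7, 4.9]
grip_width: 0.0316
grip_force: 15.0
time_s: 5.05
ee_pos: [0.6106, -0.0546, 0.2369]
eef_rot: [3.141, 0.0, 2.663]
force: [2.9, 4.7, 6.1]
grip_width: 0.0316
grip_force: 15.0
```

```bash
python3 -m jog '[[0,-0.07,0,0,0,0],[0,-0.07,0,0,0,0]]' | grep -E 'ee_pos|force:'
python3 -m jog '[[0,-0.07,0,0,0,0],[0,-0.07,0,0,0,0]]' | grep -E 'ee_pos|force:'
```

```text
ee_pos: [0.6102, -0.0552, 0.2369]
force: [2.6, 5.6, 5.1]
grip_force: 15.0
ee_pos: [0.6099, -0.0558, 0.2369]
force: [1.9, 4.6, 4.8]
grip_force: 15.0
```

```bash
for i in 1; do python3 -m jog '[[0,-0.07,0,0,0,0],[0,-0.07,0,0,0,0]]' | grep -E 'ee_pos|force:'
python3 -m jog '[[0,-0.05,0,0,0,0],[0,-0.05,0,0,0,0]]' | grep -E 'ee_pos|force:'; done
```

```text
ee_pos: [0.6097, -0.0561, 0.2369]
force: [4.7, 7.5, 4.3]
grip_force: 15.0
ee_pos: [0.6096, -0.0562, 0.237]
force: [5.4, 10.8, 4.6]
grip_force: 15.0
```

```bash
python3 -m jog '[[0,-0.03,0,0,0,0],[0,-0.03,0,0,0,0],[0,-0.03,0,0,0,0]]' | grep -E 'ee_pos|force:'
python3 -m jog '[[0,0,0,0,0,0],[0,0,0,0,0,0],[0,0,0,0,0,0],[0,0,0,0,0,0]]' 70
python3 - <<'E'
from h import *
print(rel((.58914,.0204),.12))
E
```

```text
ee_pos: [0.6095, -0.0563, 0.237]
force: [6.9, 11.8, 4.3]
grip_force: 15.0
time_s: 6.55
ee_pos: [0.609, -0.0575, 0.2363]
eef_rot: [-3.141, -0.001, 2.663]
force: [0.4, 1.2, -0.5]
grip_width: 0.0604
grip_force: 0.0
[ 5.36  5.99 -6.41]
```

```bash
python3 -m jog '[[0,0,-1.5,0,0,0],[0,0,-4,0,0,0],[0,0,-6,0,0,0.12],[1.5,1.5,-6.4,0,0,0.26],[3,3,-6.4,0,0,0.4],[4.5,5,-6.4,0,0,0.54],[5.5,6,-6.4,0,0,0.68],[5.5,6,-6.4,0,0,0.8]]' | grep ee_pos
python3 -m jog '[[0,0,0,0,0,0.14],[0,0,0,0,0,0.28],[0,0,0,0,0,0.42],[0,0,0,0,0,0.56],[0,0,0,0,0,0.7],[0,0,0,0,0,0.77],[0,0,0,0,0,0.77]]'
python3 - <<'E'
from h import *
w=ctrl.camera("wrist");cv2.imwrite("pics/w2.png",w["img"]);np.savez("w2.npz",**{k:w[k] for k in("intrinsics","R","t")})
E
```

```text
ee_pos: [0.5876, 0.023, 0.3019]
time_s: 8.05
ee_pos: [0.588, 0.0213, 0.3017]
eef_rot: [3.141, -0.0, 1.092]
force: [-0.3, 0.4, 0.4]
grip_width: 0.0661
grip_force: 0.0
```

View pics/w2.png

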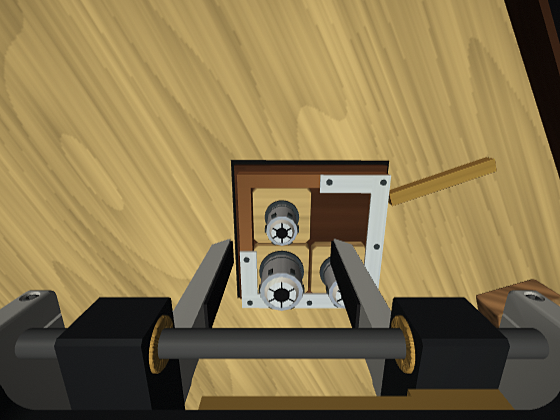

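Third now sits in the former empty place (bottom right, about (345,295)). Second's mouth is at (282,233), with its place behind it free.

```bash
python3 - <<'E'
from h import *
c=dict(np.load("w2.npz"))
s=ray(c,282,233,.065)[:2];print(s,rel(s,.0545))
E
```

```text
[0.5891516  0.02009981] [-0.06  0.16  6.66]
```

```bash
python3 -m jog '[[0,0.1,2,0,0,0],[0,0.1,4,0,0,0],[0,0.1,6,0,0,0],[0,0.1,6.6,0,0,0],[0,0.1,6.6,0,0,0]]'|grep -E 'ee_pos|force:'
python3 -m jog '[[0,0,0,0,0,0],[0,0,0,0,0,0],[0,0,0,0,0,0],[0,0,0,0,0,0],[0,0,0,0,0,0],[0,0,0,0,0,0]]' 15 15
python3 -m jog '[[0,0.4,0,0,0,0],[0,1,0,0,0,0],[0,1.6,0,0,0,0],[0,2.2,0,0,0,0],[0,2.6,0,0,0,0],[0,2.6,0,0,0,0]]'
```

```text
ee_pos: [0.5889, 0.0209, 0.2345]
force: [0.3, -0.6, 0.4]
grip_force: 0.0
time_s: 9.2
ee_pos: [0.5889, 0.021, 0.2348]
eef_rot: [-3.142, -0.0, 1.093]
force: [-1.2, 0.5, 2.2]
grip_width: 0.0253
grip_force: 15.0
time_s: 9.8
ee_pos: [0.6125, 0.0087, 0.2348]
eef_rot: [3.141, -0.0, 1.093]
force: [0.9, -0.2, 2.5]
grip_width: 0.0256
grip_force: 15.0
```

```bash
python3 -m jog '[[0,0.5,0,0,0,0],[0,1,0,0,0,0],[0,1.5,0,0,0,0],[0,2,0,0,0,0],[0,2.3,0,0,0,0],[0,2.5,0,0,0,0],[0,2.5,0,0,0,0]]'|grep -E 'ee_pos|force:'
python3 -m jog '[[0,0.15,0,0,0,0],[0,0.25,0,0,0,0],[0,0.25,0,0,0,0]]'|grep -E 'ee_pos|force:'
python3 -m jog '[[0,0.07,0,0,0,0],[0,0.07,0,0,0,0]]'|grep -E 'ee_pos|force:'
```

```text
ee_pos: [0.6344, -0.0025, 0.2348]
force: [-3.2, 2.0, 5.1]
grip_force: 15.0
ee_pos: [0.6364, -0.0036, 0.2348]
force: [-4.6, 1.7, 6.3]
grip_force: 15.0
ee_pos: [0.637, -0.0039, 0.2348]
force: [-4.7, 2.5, 6.5]
grip_force: 15.0
```

```bash
for i in 1; do python3 -m jog '[[0,0.07,0,0,0,0],[0,0.07,0,0,0,0]]'|grep -E 'ee_pos|force:'
python3 -m jog '[[0,0.07,0,0,0,0],[0,0.07,0,0,0,0]]'|grep -E 'ee_pos|force:'; done
```

```text
ee_pos: [0.6376, -0.0042, 0.2348]
force: [-5.4, 2.2, 5.6]
grip_force: 15.0
ee_pos: [0.6383, -0.0045, 0.2348]
force: [-5.1, 2.8, 6.3]
grip_force: 15.0
```

```bash
python3 -m jog '[[0,0.07,0,0,0,0],[0,0.07,0,0,0,0]]'|grep -E 'ee_pos|force:'
python3 -m jog '[[0,0.06,0,0,0,0],[0,0.06,0,0,0,0]]'|grep -E 'ee_pos|force:'
```

```text
ee_pos: [0.6389, -0.0049, 0.2348]
force: [-4.9, 2.9, 6.0]
grip_force: 15.0
ee_pos: [0.6393, -0.005, 0.2349]
force: [-7.3, 4.0, 8.3]
grip_force: 15.0
```

```bash
python3 -m jog '[[0,0.04,0,0,0,0],[0,0.04,0,0,0,0]]'|grep -E 'ee_pos|force:'
python3 -m jog '[[0,0.04,0,0,0,0],[0,0.04,0,0,0,0]]'|grep -E 'ee_pos|force:'
```

```text
ee_pos: [0.6395, -0.005, 0.2349]
force: [-10.6, 4.5, 9.9]
grip_force: 15.0
ee_pos: [0.6397, -0.0051, 0.2349]
force: [-13.4, 5.7, 12.1]
grip_force: 15.0
```

```bash
python3 -m jog '[[0,0,0,0,0,0],[0,0,0,0,0,0]]'|grep -E 'ee_pos|force:'
python3 -m jog '[[0,0,0,0,0,0],[0,0,0,0,0,0],[0,0,0,0,0,0],[0,0,0,0,0,0]]' 70 |grep -E 'ee_pos|grip_w|force:'
python3 -m jog '[[0,0,-1.5,0,0,0],[0,0,-4,0,0,0],[0,0,-7,0,0,0],[0,0,-10,0,0,0],[0,0,-12,0,0,0],[0,0,-12,0,0,0]]'
python3 - <<'E'
from h import *
c=ctrl.camera("top");im=c["img"];np.savez("t2.npz",**{k:c[k] for k in("intrinsics","R","t")})
cv2.imwrite("pics/top2.png",cv2.resize(im[135:240,240:380],None,fx=5,fy=5,interpolation=cv2.INTER_CUBIC))
print(rel((.4743,.3238),.15))
E
```

```text
ee_pos: [0.6397, -0.0051, 0.2349]
force: [-13.3, 5.3, 11.5]
grip_force: 15.0
ee_pos: [0.6402, -0.0057, 0.2345]
force: [0.8, 0.2, -1.0]
grip_width: 0.0541
grip_force: 0.0
time_s: 13.4
ee_pos: [0.6402, -0.0056, 0.3589]
eef_rot: [3.136, -0.002, 1.093]
force: [0.5, -0.3, 0.2]
grip_width: 0.066
grip_force: 0.0
[ 21.62 -29.88   2.55]
```

View pics/top2.png

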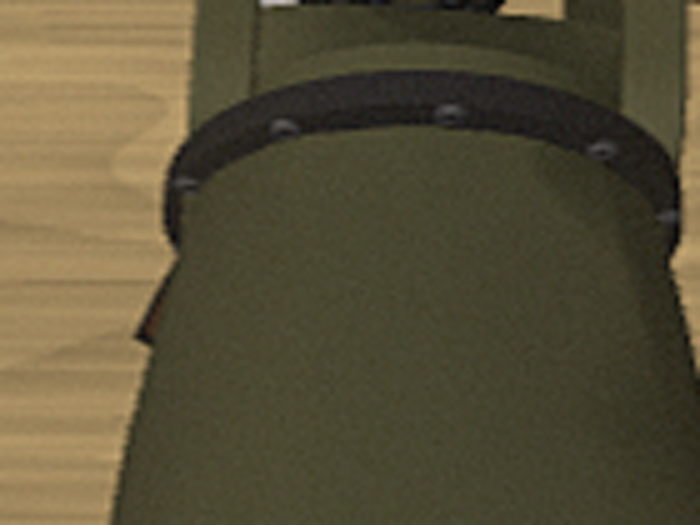

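The arm hides the caddy in this view. I'll check it later with the wrist camera, and go to the small carrier now.

```bash
python3 -m jog '[[2,-3,0,0,0,-0.03],[5,-7,0,0,0,-0.1],[8,-11,0,0,0,-0.16],[11,-15,0,0,0,-0.22],[13.8,-19,0,0,0,-0.28],[16.6,-23,0,0,0,-0.318],[19.5,-27,1,0,0,-0.318],[21.6,-29.9,2.5,0,0,-0.318]]' 60|grep ee_pos
python3 -m jog '[[0,0,0,0,0,0],[0,0,0,0,0,0]]'
python3 - <<'E'
from h import *
w=ctrl.camera("wrist");cv2.imwrite("pics/w3.png",w["img"]);np.savez("w3.npz",**{k:w[k] for k in("intrinsics","R","t")})
E
```

```text
ee_pos: [0.4723, 0.3259, 0.329]
time_s: 14.45
ee_pos: [0.4736, 0.324, 0.3285]
eef_rot: [-3.14, 0.001, 1.412]
force: [-0.2, 1.3, 0.3]
grip_width: 0.0562
grip_force: 0.0
```

View pics/w3.png

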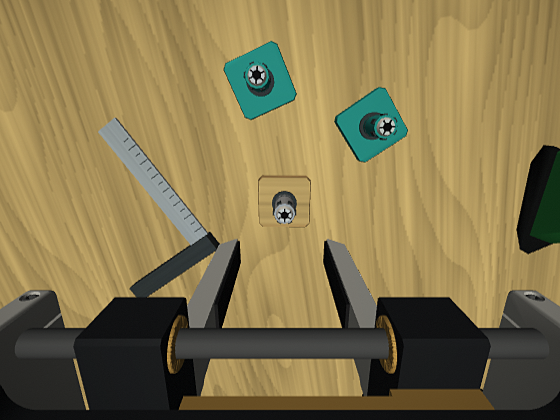

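Small carrier: corners about (259,177), (310,177) and (258,226), (311,227), mouth (284,215). The try square's nearest corner is at (217,240).

```bash
python3 - <<'E'
from h import *
c=dict(np.load("w3.npz"))
s=ray(c,284,215,.055)[:2];print(s,rel(s,.044))
q=[ray(c,*p,.014)[:2] for p in((259,177),(310,177),(258,226),(311,227))]
a=lambda d:np.degrees(np.arctan2(d[1],d[0]))
print(a(q[1]-q[0]),a(q[3]-q[2]),a(q[0]-q[2])-90,a(q[1]-q[3])-90,np.mean(q,0))
print("square", rel(ray(c,217,240,.016)[:2],0))
E
```

```text
[0.4767758  0.32519527] [ 0.23  0.24 10.47]
-9.010361960547403 -10.139767741120362 -11.485647428122476 -6.26760721948466 [0.47759618 0.3254593 ]
square [-3.93 -6.99 14.88]
```

```bash
python3 -m jog '[[0.25,0.24,2,0,0,0],[0.25,0.24,5,0,0,0],[0.25,0.24,8,0,0,0],[0.25,0.24,10,0,0,0],[0.25,0.24,10.6,0,0,0],[0.25,0.24,10.6,0,0,0]]'|grep -E 'ee_pos|force:'
python3 -m jog '[[0,0,0,0,0,0],[0,0,0,0,0,0],[0,0,0,0,0,0],[0,0,0,0,0,0],[0,0,0,0,0,0],[0,0,0,0,0,0]]' 10 20
python3 -m jog '[[0,0,-1,0,0,0],[0,0,-3,0,0,0],[0,0,-5,0,0,0],[0,0,-7,0,0,0],[0,0,-9,0,0,0],[0,0,-10,0,0,0],[0,0,-10,0,0,0]]'
python3 - <<'E'
from h import *
print(rel((.588,.0205),.145))
E
```

```text
ee_pos: [0.4773, 0.325, 0.2235]
force: [0.7, -0.9, 0.7]
grip_force: 0.0
time_s: 15.7
ee_pos: [0.4768, 0.3259, 0.2239]
eef_rot: [3.141, -0.0, 1.411]
force: [-0.6, -1.0, 3.3]
grip_width: 0.0196
grip_force: 20.0
time_s: 16.4
ee_pos: [0.4768, 0.3259, 0.3251]
eef_rot: [3.14, -0.001, 1.411]
force: [-0.4, -0.3, -1.5]
grip_width: 0.0193
grip_force: 20.0
[-28.38  15.84  -0.04]
```

```bash
python3 -m jog '[[-2,1.1,0,0,0,0.03],[-5.5,3.1,0,0,0,0.08],[-10,5.6,0,0,0,0.14],[-14.5,8.1,0,0,0,0.2],[-19,10.6,0,0,0,0.26],[-23,12.8,0,0,0,0.318],[-26.5,14.8,0,0,0,0.318],[-28.6,15.93,0,0,0,0.318]]'|grep ee_pos
python3 -m jog '[[0,0,0,0,0,0],[0,0,0,0,0,0],[0,0,0,0,0,0]]'
python3 - <<'E'
from h import *
w=ctrl.camera("wrist");cv2.imwrite("pics/w4.png",w["img"]);np.savez("w4.npz",**{k:w[k] for k in("intrinsics","R","t")})
print(rel((.5885,.0182),.145))
E
```

```text
ee_pos: [0.5889, 0.0152, 0.3223]
time_s: 17.5
ee_pos: [0.5882, 0.0191, 0.3231]
eef_rot: [-3.141, 0.0, 1.094]
force: [1.2, 0.1, -0.6]
grip_width: 0.0197
grip_force: 20.0
[-0.07  0.07 -0.21]
```

View pics/w4.png

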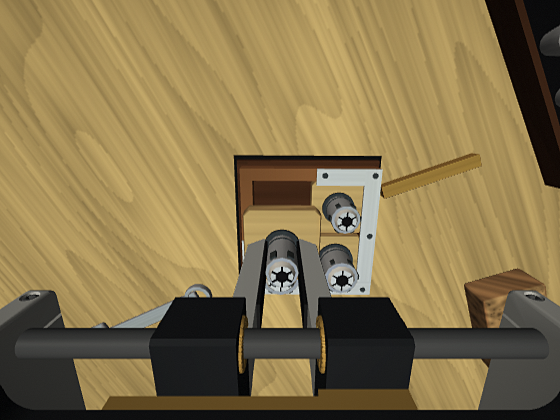

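Small is held square to the caddy. Second (347,220) and third (342,280) sit against their walls, and the open corner's floor begins at about (253,180).

```bash
python3 - <<'E'
from h import *
c=dict(np.load("w4.npz"));E=np.array([[-.4602,-.8878],[.8878,-.4602]]);O=np.array([-.2595,.5413])
f=lambda u,v,z:((E@ray(c,u,v,z)[:2]-O)*1e3).round(1)
print("inner corner on floor",f(253,180,.01),"second",f(347,220,.065),"third",f(342,280,.065),"strip corner",f(381,169,.0285))
print("carrier corners",f(246,207,.115),f(319,207,.115), "ee",(E@ctrl.get_obs()["ee_pos"][:2]-O)*1e3)
im=cv2.imread("pics/w4.png");cv2.imwrite("pics/w4c.png",cv2.resize(im[145:305,225:395],None,fx=3.6,fy=3.6,interpolation=cv2.INTER_CUBIC))
E
```

```text
inner corner on floor [-54.9 -56.4] second [-31.1  29.4] third [27.5 28.7] strip corner [-69.4  66.7]
carrier corners [-57.5 -51. ] [-57.7  -1.9] ee [-28.22450634 -27.95720677]
```

View pics/w4c.png

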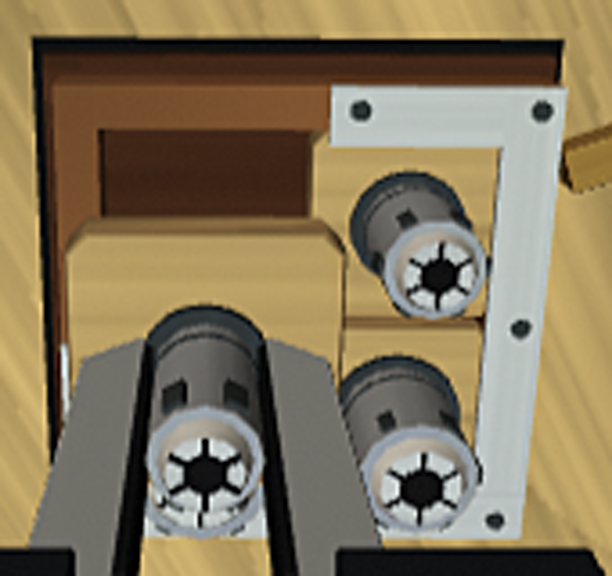

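Lowering to just above the rim, then in small steps with force checks.

```bash
python3 -m jog '[[-0.07,0.07,1.5,0,0,0],[-0.07,0.07,3.5,0,0,0],[-0.07,0.07,5.5,0,0,0],[-0.07,0.07,6.6,0,0,0],[-0.07,0.07,7,0,0,0],[-0.07,0.07,7,0,0,0]]'|grep -E 'ee_pos|force:'
python3 - <<'E'
from h import *
o=ctrl.get_obs();print(rel((.5885,.0182),.0535),o["eef_rot"])
c=dict(np.load("w4.npz"));E=np.array([[-.4602,-.8878],[.8878,-.4602]]);O=np.array([-.2595,.5413])
print((E@ray(c,282,277,.155)[:2]-O)*1e3)
E
python3 -m jog '[[0,0,0.15,0,0,0],[0,0,0.3,0,0,0],[0,0,0.3,0,0,0]]'|grep -E 'ee_pos|force:'
python3 -m jog '[[0,0,0.15,0,0,0],[0,0,0.15,0,0,0]]'|grep -E 'ee_pos|force:'
```

```text
ee_pos: [0.5887, 0.0173, 0.2533]
force: [-0.2, 0.1, -1.7]
grip_force: 20.0
[ 0.07 -0.06  1.94] [-3.14112032e+00  2.25174084e-04  1.09304185e+00]
[-27.93862155 -26.72800965]
ee_pos: [0.5888, 0.0172, 0.2509]
force: [0.5, 0.9, -1.7]
grip_force: 20.0
ee_pos: [0.5887, 0.0172, 0.2491]
force: [-0.7, 0.2, -1.7]
grip_force: 20.0
```

```bash
python3 -m jog '[[0.07,-0.05,0,0,0,0],[0.07,-0.05,0.15,0,0,0],[0.07,-0.05,0.15,0,0,0]]'|grep -E 'ee_pos|force:'
python3 -m jog '[[0,0,0.15,0,0,0],[0,0,0.15,0,0,0]]'|grep -E 'ee_pos|force:'
python3 -m jog '[[0,0,0.15,0,0,0],[0,0,0.15,0,0,0]]'|grep -E 'ee_pos|force:'
```

```text
ee_pos: [0.5886, 0.0181, 0.2475]
force: [0.3, -0.3, -0.6]
grip_force: 20.0
ee_pos: [0.5886, 0.018, 0.2459]
force: [0.1, -0.0, -2.6]
grip_force: 20.0
ee_pos: [0.5887, 0.018, 0.2447]
force: [0.0, -0.3, -1.2]
grip_force: 20.0
```

```bash
python3 -m jog '[[0,0,0.15,0,0,0],[0,0,0.3,0,0,0],[0,0,0.3,0,0,0]]'|grep -E 'ee_pos|force:'
python3 -m jog '[[0,0,0.15,0,0,0],[0,0,0.3,0,0,0],[0,0,0.3,0,0,0]]'|grep -E 'ee_pos|force:'
```

```text
ee_pos: [0.5887, 0.0182, 0.2417]
force: [3.1, 2.6, -0.4]
grip_force: 20.0
ee_pos: [0.5886, 0.018, 0.2383]
force: [1.0, 0.9, -1.4]
grip_force: 20.0
```

```bash
python3 -m jog '[[0,0,0.15,0,0,0],[0,0,0.25,0,0,0],[0,0,0.25,0,0,0]]'|grep -E 'ee_pos|force:'
python3 -m jog '[[0,0,0.1,0,0,0],[0,0,0.1,0,0,0]]'|grep -E 'ee_pos|force:'
```

```text
ee_pos: [0.5886, 0.018, 0.2359]
force: [2.0, 1.8, -1.6]
grip_force: 20.0
ee_pos: [0.5886, 0.018, 0.235]
force: [2.2, 1.8, -1.3]
grip_force: 20.0
```

```bash
python3 -m jog '[[0,0,0.1,0,0,0],[0,0,0.1,0,0,0]]'|grep -E 'ee_pos|force:'
python3 -m jog '[[0,0,0.06,0,0,0],[0,0,0.06,0,0,0]]'|grep -E 'ee_pos|force:'
```

```text
ee_pos: [0.5886, 0.018, 0.234]
force: [1.5, 1.2, -1.4]
grip_force: 20.0
ee_pos: [0.5886, 0.0179, 0.2339]
force: [-2.0, 1.7, 5.2]
grip_force: 20.0
```

Floor contact at the expected height. Release to a limited opening, rise and look.

```bash
python3 -m jog '[[0,0,0,0,0,0],[0,0,0,0,0,0],[0,0,0,0,0,0],[0,0,0,0,0,0]]' 42|grep -E 'grip_w|force:'
python3 -m jog '[[0,0,-1,0,0,0],[0,0,-3,0,0,0],[0,0,-6,0,0,0],[0,0,-9,0,0,0],[0,0,-12,0,0,0],[0,0,-12,0,0,0]]'
python3 - <<'E'
from h import *
w=ctrl.camera("wrist");c=w
cv2.imwrite("pics/w5.png",cv2.resize(w["img"][100:330,180:440],None,fx=2.3,fy=2.3,interpolation=cv2.INTER_CUBIC))
np.savez("w5.npz",**{k:w[k] for k in("intrinsics","R","t")})
E
```

```text
force: [-0.3, -0.8, 0.3]
grip_width: 0.0399
grip_force: 0.0
time_s: 21.85
ee_pos: [0.5888, 0.018, 0.3586]
eef_rot: [3.135, -0.003, 1.093]
force: [-0.7, -0.3, -0.4]
grip_width: 0.0394
grip_force: 0.0
```

View pics/w5.png

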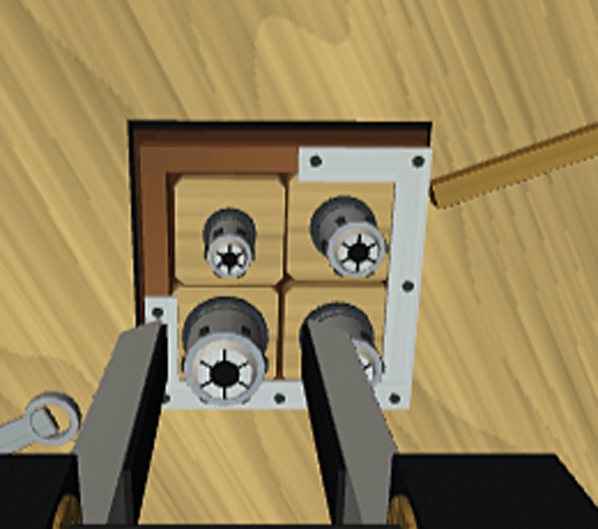

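All four sit flat and in order: small crop (230,258), second (357,250), third (360,360), largest (225,375). Nothing is tilted.

```bash
python3 -m jog '[[0,0,0,0,0,0],[0,0,0,0,0,0],[0,0,0,0,0,0]]'|grep force; python3 -c "
from station import ctrl
print(ctrl.hand_in())"
```

```text
force: [0.4, 0.0, 0.2]
grip_force: 0.0
the job is handed in; nothing more can be done
None
```

The job is handed in at about 22 s of the 64 s, with no verdict returned: third and second were slid home (total push at the wrist about 14 N each), and the smallest was lowered into the open corner and let go. The last picture shows all four flat and in order.

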